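# Turn the parts carousel until the glue bottle is at the front

## Task

Turn the round parts carousel on the bench by gently pushing the pegs on its rim with the fingertips, until the little glue bottle with the pointed nozzle stands at the front, in line with the flat metal tongue that sticks out from under the disc. Everything standing on the carousel rides along: do not touch, knock over or pick up any of it, and leave the drink can and the carton on the bench alone. Then take the fingers away.

Things in the scene. Friction and masses are not known exactly. Their poses are not given: they have to be found in the camera images.
- carousel: The carousel's fixed, heavy steel foot, bolted to the bench. Origin on the disc's turning axis at bench height; z up. Its -x axis is the FRONT direction: a flat bare metal tongue, 36 mm wide with its top 14 mm above the bench, points that way and ends 185 mm from the axis, 50 mm beyond the edge of the disc. The front is roughly towards the robot.
- disc: Turning plywood disc on the foot, 270 mm across, 16 mm thick, its top 40 mm above the bench. Origin on the turning axis at the centre of its underside (24 mm above the bench), z up; its own -x axis points to the glue bottle. Turns without end both ways about the upright axis. About 1 N at a peg turns it; it stays where it is left and hardly coasts.
- peg (a point): Middle (half-way up, 62 mm above the bench) of one of the disc's six identical upright wooden pegs: the one just outside the glue bottle, on the same radius. Pegs are fixed to the disc near its rim, 123 mm from the axis, every 60 degrees; each is 14 mm across and 45 mm tall, its top 85 mm above the bench.
- glue_place (a point): Point on top of the disc, 65 mm from the axis, where the glue bottle stands; it turns with the disc.
- glue: Small white squeeze bottle of glue with tapering shoulders and a pointed grey nozzle, 38 mm across and 73 mm tall, the only thing of that shape; loose, stands upright on the disc 65 mm from the axis. Origin at the centre of its underside, z up.
- jar: Squat screw-top jar, 52 mm across and 48 mm tall, loose, standing on the disc 65 mm from the axis, 120 degrees round from the glue bottle. Origin at the centre of its underside, z up.
- tape: Small grey roll of tape lying flat, 64 mm across and 24 mm tall, loose, on the disc 65 mm from the axis at the remaining 120 degree place. Origin at the centre of its underside, z up.
- can: Plain aluminium drink can, 66 mm across and 122 mm tall, loose, standing on the bench to the robot's right. Origin at the centre of its underside, z up.
- carton: Closed cardboard carton 90 x 140 x 70 mm (its own x, y, z), loose, on the bench to the robot's left. Origin at the centre of its underside.
Mind the look-alikes: they are no part of the job. There is more than one size of the can; the one meant has the size given above.

How it is judged:
By the outcome, as a careful person would: the job done as asked, in the order asked, and still so for the second after the job is handed in, with the robot touching nothing.
It also fails if it takes over 54 s, if anything falls off the work surface, if the arm or the gripper's body presses on something with over 40 N, if the wrist force passes 120 N, or if a joint passes its speed limit or range.

## Robot

A 7-joint arm with a two-finger parallel gripper is mounted at the origin on the work surface. World frame = base frame: x ahead of the robot, y to its left, z up, the work surface at z = 0. Lengths are in m, angles in rad, forces in N, time in s.
With the tool pointing down it reaches from about 0.35 to 0.9 m from the base axis. Payload 7.2 kg.
Tool frame: the origin (TCP) lies on the front face of the gripper's body, between the roots of the fingers; the fingertips stand 80 mm ahead of it and the grasp point (between the pads) lies 61 mm ahead of it; z points along the fingers, y is the line along which they close (so a half turn about z gives the same grasp; the last joint's range is limited). The gripper opens to 88 mm and grips with 3 to 60 N. Pads are 20 mm wide; open, the fingers measure 115 mm over their backs; the gripper's body (75 mm by 178 mm) begins 61 mm behind the grasp point.
Start: joints at [1.131, 0.411, -0.013, 1.596, 0.006, 1.134, -0.082], TCP at [0.227, -0.582, 0.303] pointing down, gripper open.
Joint ranges: [-2.95, 2.95], [-0.29, 1.99], [-1.47, 1.44], [0.14, 2.54], [-1.03, 4.17], [0.13, 1.85], [-2.86, 2.86]. Speed limits (rad/s): [2.39, 2.39, 3.01, 3.01, 3.14, 3.14, 3.14].

## Interface

Orientations are given as a rotation vector (axis times angle).
In Python, from station import r gives the robot as it stands. The module is installed in compiled form; this text tells all that it offers.
- The arm moves only by the tool send_rows, never from a script. Its argument "steps" is a list of rows, each a list of 6 numbers: the shift along the world's x, y, z normalised to -1 to 1, where 1 is 2 cm, then the turn, a rotation vector about the world's x, y, z normalised to -1 to 1, where 1 is 180 degrees. In form: [[x, y, z, rx, ry, rz], ...]. A call has exactly 8 rows; each row shifts and turns the commanded pose from where the row before left it; what a row does not reach is not made up. A row lasts 1/12 s, in which the tool goes at most 41.7 mm and 7.16 degrees, less where a joint would pass 70% of its speed; a pose out of reach is approached as far as the arm can. A call with a number of a shift or a turn outside -1 to 1 is refused whole. A call with a gripper value outside its range is refused whole. "hand" is the gripper's target within -1 to 1 (fully open at 1, half-way at 0, shut at -1), set as the call begins (left out, the last holds). The fingers move at their own pace and stop on an object; "force" is the grip in N (left out, the last holds). Time passes only in rows, so rows that do not move let the fingers close, or fill a call up. It gives the time, the measured TCP pose, the force, the opening and the grip force at its end, in the units of the state.
- r.get_obs(): the state, without advancing time (a new reading comes with each control period).
- r.camera(name): name is "scene" or "top" or "wrist"; returns a dict with "frame" (480x640x3 uint8, red, green, blue), "range_z" (480x640 float32, m along the optical axis (not along the pixel's ray), 0 where there is no reading), "fov_y" (degrees; the focal length in pixels is half the picture's height over the tangent of half this angle, whatever the lens; pixels are square), "cx", "cy" (the principal point, pixels), "rvec" (rotation vector, rad) and "tvec" (3), from world to camera coordinates, as OpenCV has them; the wrist camera has in their place "mount" (4x4, takes a point from camera to tool coordinates, whose origin is the TCP and whose axes are the flange's). Camera axes: x right, y down, z forward; pixel columns grow to the right and rows downward; lengths in m; the calibration is good to about 2 mm. A picture is of the moment at which its call begins: read the wrist's pose just before it.
- r.finish_job(): hands the job in; it is judged then, once.
The state is a dict: "clock": time; "qpos": joint angles; "dq": joint speeds; "tau": joint torques, N m; "tcp_pos": TCP position; "eef_rot": TCP orientation; "force": force on the tool from outside, world axes, zero at the start; "moment": the same for the moment, N m; "width": finger opening in m; "grasp_force": force on a finger pad.
Only numpy, scipy, OpenCV 4.12 (cv2) and the standard library are available. Lean on these libraries where they do the work, as an engineer would, in place of code of your own. Each camera call takes 0.05 s, during which the arm holds its last target. There are 200 camera calls.

## Working session

There is one attempt and no reset: what is moved stays moved. The work goes in short steps, Python scripts to look and compute and a tool call to move; the robot and the scene stay as the last step left them, time stands still between calls to the robot, and variables do not carry over. Pictures are saved under pics/ and viewed, at most 10 in all, crops included, and the job is handed in when it is done.

Besides the shell and the picture viewer there is one more tool, called after "Call:" as name(argument=value, ...), one argument or row to a line, values as JSON. send_rows: Moves the arm, as the interface text tells. Its arguments: {"type":"object","properties":{"steps":{"type":"array"},"hand":{"type":"number"},"force":{"type":"number"}},"required":["steps"]}

```bash
mkdir -p pics; cat > h.py <<'E'
import numpy as np, cv2
from station import r
def cam(n):
    c=r.camera(n); c["f"]=240/np.tan(np.radians(c["fov_y"])/2)
    if "rvec" in c:
        c["R"]=cv2.Rodrigues(np.array(c["rvec"],float))[0]; c["t"]=np.array(c["tvec"],float).ravel()
    return c
def cloud(c):
    z=c["range_z"]; v,u=np.mgrid[:480,:640]
    p=np.stack([(u-c["cx"])/c["f"]*z,(v-c["cy"])/c["f"]*z,z],-1)
    return (p-c["t"])@c["R"]
def save(n,im): cv2.imwrite("pics/"+n,cv2.cvtColor(im,cv2.COLOR_RGB2BGR))
E
python3 - <<'E'
from h import *
for n in("top","scene"):
    c=cam(n); save(n+"1.png",c["frame"]); np.savez(n+"1.npz",p=cloud(c),f=c["frame"])
    print(n,c["fov_y"],-c["R"].T@c["t"])
print(r.get_obs())
E
```

```text
top 42.77781137642561 [ 0.49467653 -0.04140907  1.47626364]
scene 44.121429323328385 [ 1.70960235 -0.59049177  1.24048136]
{'clock': 0.1, 'qpos': array([ 1.13080355,  0.41181336, -0.01269731,  1.59693258,  0.00555326,
        1.13433604, -0.08218679]), 'dq': array([ 0.0017432 , -0.00079098, -0.00096977, -0.00112364,  0.00013483,
        0.00053605, -0.00064326]), 'tau': array([ 2.12170176e-03, -5.89093244e+01,  6.43615890e-01, -2.91707540e+01,
       -5.37915446e-02,  1.44579911e-02,  4.14061412e-05]), 'tcp_pos': array([ 0.22690495, -0.58199074,  0.30190862]), 'eef_rot': array([-3.08607341e+00, -5.80397376e-01,  5.24316488e-04]), 'force': array([-0.72598286, -0.43466899,  0.47208739]), 'moment': array([-1.51809175e-02,  3.22922268e-02,  2.39199797e-05]), 'grasp_force': 0.0, 'width': 0.08771879354047672}
```

View pics/top1.png

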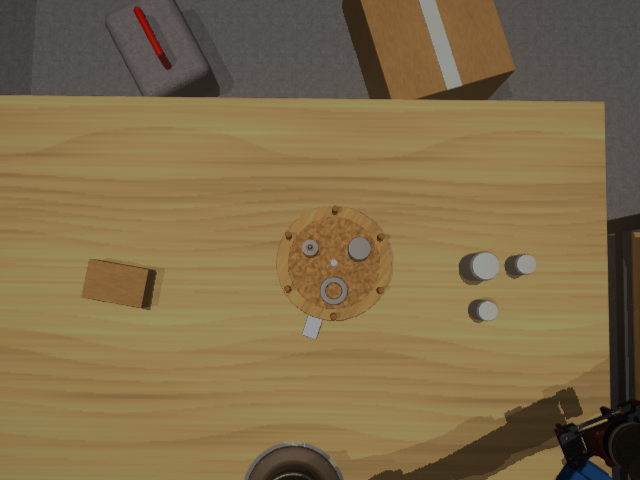

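View pics/scene1.png

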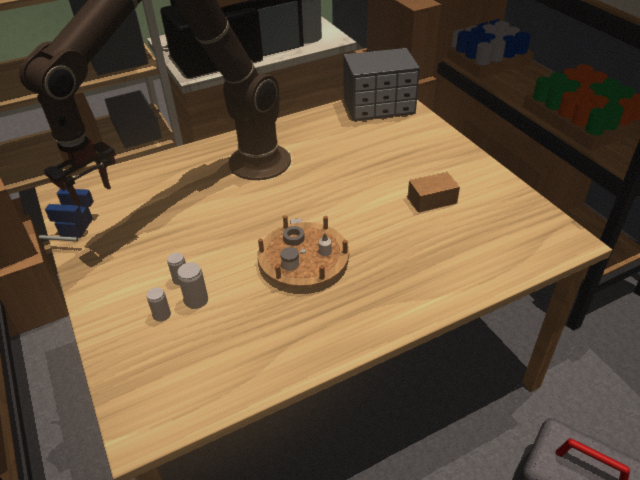

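Top view: carousel hub at about (334,263), tongue at (312,328). Candidates for the glue bottle: (310,248) has a narrow tip, (359,249) is a squat disc (jar), and (334,291) is a ring (tape). The scene view at (325,245) shows the pointed nozzle. The three cans near (480,265–310) are off the carousel. I choose (310,248) and will check it in a crop and measure it.

```bash
python3 - <<'E'
from h import *
d=np.load("top1.npz");p=d["p"];f=d["f"]
save("crop1.png",cv2.resize(f[200:345,265:405],None,fx=4,fy=4,interpolation=cv2.INTER_CUBIC))
z=p[...,2]; v,u=np.mgrid[:480,:640]
roi=(u>265)&(u<405)&(v>195)&(v<345)
# disc
m=(roi&(z>.03)).astype(np.uint8)
m2=(roi&(z>.033)&(z<.046))
q=p[m2]; (cx,cy),rad=cv2.minEnclosingCircle(q[:,:2].astype(np.float32)); print("disc",cx,cy,rad,np.median(q[:,2]))
# tops
n,l,s,c=cv2.connectedComponentsWithStats((roi&(z>.052)).astype(np.uint8))
for i in range(1,n):
    q=p[l==i]; 
    if s[i,4]<4: continue
    k=q[q[:,2]>q[:,2].max()-.012]
    xy=k[:,:2].mean(0); dd=xy-[cx,cy]
    print(c[i].round(),s[i,4],"top",q[:,2].max().round(3),xy.round(4),"r",np.hypot(*dd).round(4),"ang",np.degrees(np.arctan2(dd[1],dd[0])).round(1))
# tongue
hsv=cv2.cvtColor(f,cv2.COLOR_RGB2HSV)
t=(roi&(hsv[...,1]<60)&(v>312)&(hsv[...,2]>90)).astype(np.uint8)
n,l,s,c=cv2.connectedComponentsWithStats(t)
i=1+s[1:,4].argmax(); q=p[l==i]; print("tongue",c[i],s[i],np.median(q[:,2]))
vx=np.array(cv2.minAreaRect(q[:,:2].astype(np.float32))[0]); print(cv2.minAreaRect(q[:,:2].astype(np.float32)))
for a in (q[:,:2].mean(0),vx): dd=a-[cx,cy]; print(a,np.hypot(*dd),np.degrees(np.arctan2(dd[1],dd[0])))
E
```

```text
disc 0.5452852249145508 -0.08920470625162125 0.1349252313375473 0.04075289752856625
[335. 209.] 38 top 1.476 [ 0.4947 -0.0414] r 0.0696 ang 136.6
[288. 234.] 36 top 0.092 [0.6073 0.0174] r 0.1233 ang 59.8
[380. 236.] 40 top 0.09 [ 0.6062 -0.1954] r 0.1224 ang -60.1
[359. 248.] 414 top 1.476 [ 0.4947 -0.0414] r 0.0696 ang 136.6
[310. 247.] 221 top 1.476 [ 0.4947 -0.0414] r 0.0696 ang 136.6
[333. 290.] 392 top 1.476 [ 0.4947 -0.0414] r 0.0696 ang 136.6
[287. 288.] 33 top 0.092 [0.4845 0.0181] r 0.1233 ang 119.5
[380. 290.] 39 top 1.476 [ 0.4947 -0.0414] r 0.0696 ang 136.6
[333. 316.] 34 top 1.476 [ 0.4947 -0.0414] r 0.0696 ang 136.6
tongue [311.53144654 326.87106918] [302 315  20  24 318] 0.014474701820292916
((0.4286283850669861, -0.04724649339914322), (0.038699641823768616, 0.1268387883901596), 78.08333587646484)
[ 0.39278352 -0.03969555] 0.16033691767404082 162.01415697107979
[ 0.42862839 -0.04724649] 0.12397302089162066 160.21775619371112
```

View pics/crop1.png

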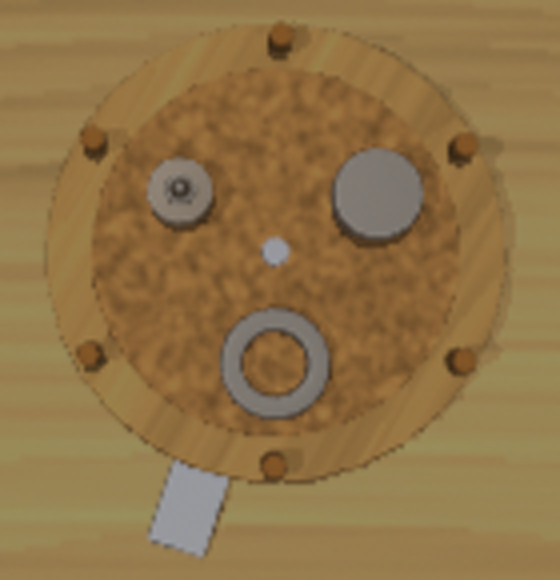

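The crop confirms it: nozzle tip at (180,188), flat jar lid at (378,195), tape ring at (275,362), tongue at about (190,508). The glue stands at about +60° and the tongue points to about 162°, so the disc must turn about +102° CCW. I will push the peg at 120° from behind, along the front arc.

Call:
send_rows(
  steps=[
    [0.45, 0.96, 0, 0, 0, 0],
    [0.45, 0.96, 0, 0, 0, 0],
    [0.45, 0.96, 0, 0, 0, 0],
    [0.45, 0.96, 0, 0, 0, 0],
    [0.45, 0.96, 0, 0, 0, 0],
    [0.45, 0.96, 0, 0, 0, 0],
    [0.45, 0.96, 0, 0, 0, 0],
    [0.45, 0.96, 0, 0, 0, 0],
  ],
  hand=-1,
  force=20,
)

```text
clock: 0.77
tcp_pos: [0.2992, -0.4275, 0.3023]
eef_rot: [-3.087, -0.581, 0.001]
force: [0.2, -0.5, -0.2]
width: 0.0379
grasp_force: 0.0
```

Call:
send_rows(
  steps=[
    [0.45, 0.96, 0, 0, 0, 0],
    [0.45, 0.96, 0, 0, 0, 0],
    [0.45, 0.96, 0, 0, 0, 0],
    [0.45, 0.96, 0, 0, 0, 0],
    [0.45, 0.96, 0, 0, 0, 0],
    [0.45, 0.96, 0, 0, 0, 0],
    [0.45, 0.96, 0, 0, 0, 0],
    [0.45, 0.96, 0, 0, 0, 0],
  ],
)

```text
clock: 1.43
tcp_pos: [0.3712, -0.274, 0.3024]
eef_rot: [-3.087, -0.58, 0.001]
force: [-0.6, 0.4, -0.5]
width: 0.0007
grasp_force: 0.0
```

Call:
send_rows(
  steps=[
    [0.45, 0.96, 0, 0, 0, 0],
    [0.45, 0.96, 0, 0, 0, 0],
    [0.45, 0.96, 0, 0, 0, 0],
    [0.45, 0.96, 0, 0, 0, 0],
    [0.45, 0.96, 0, 0, 0, 0],
    [0.45, 0.96, 0, 0, 0, 0],
    [0.45, 0.96, 0, 0, 0, 0],
    [0.45, 0.96, 0, 0, 0, 0],
  ],
)

```text
clock: 2.1
tcp_pos: [0.4432, -0.1205, 0.3025]
eef_rot: [-3.087, -0.581, 0.001]
force: [-0.1, 0.1, -0.6]
width: 0.0007
grasp_force: 0.0
```

Call:
send_rows(
  steps=[
    [0.45, 0.96, 0, 0, 0, 0],
    [0.45, 0.96, 0, 0, 0, 0],
    [0.45, 0.96, 0, 0, 0, 0],
    [0.45, 0.96, 0, 0, 0, 0],
    [0.45, 0.96, 0, 0, 0, 0],
    [0.45, 0.96, 0, 0, 0, 0],
    [0.45, 0.96, 0, 0, 0, 0],
    [0, 0, 0, 0, 0, 0],
  ],
)

```text
clock: 2.77
tcp_pos: [0.507, 0.017, 0.3025]
eef_rot: [-3.084, -0.587, -0.001]
force: [-0.6, 0.3, 0.4]
width: 0.0005
grasp_force: 0.0
```

Call:
send_rows(
  steps=[
    [0.4, 0.8, 0, 0, 0, 0],
    [0, 0, -0.6, 0, 0, 0],
    [0, 0, -0.6, 0, 0, 0],
    [0, 0, -0.6, 0, 0, 0],
    [0, 0, -0.6, 0, 0, 0],
    [0, 0, -0.6, 0, 0, 0],
    [0, 0, -0.6, 0, 0, 0],
    [0, 0, -0.6, 0, 0, 0],
  ],
)

```text
clock: 3.43
tcp_pos: [0.5137, 0.0282, 0.2178]
eef_rot: [3.087, 0.58, -0.001]
force: [0.3, 0.3, 0.3]
width: 0.0005
grasp_force: 0.0
```

```bash
python3 - <<'E'
from h import *
c=cam("top"); save("top2.png",cv2.resize(c["frame"][200:345,235:405],None,fx=4,fy=4))
# arc waypoints: pusher centre theta 104->214 in 2deg rows; average per 8-row call of rotating moves
C=np.array([.5453,-.0892]); R=.126
P=lambda t:C+R*np.array([np.cos(np.radians(t)),np.sin(np.radians(t))])
print(P(104),r.get_obs()["tcp_pos"])
for t in np.arange(104,214,2.5): print(t,((P(t+2.5)-P(t))/.02).round(2))
E
```

```text
[0.51481784 0.03305726] [0.51263426 0.0280018  0.21569167]
104.0 [-0.27 -0.07]
106.5 [-0.26 -0.08]
109.0 [-0.26 -0.1 ]
111.5 [-0.25 -0.11]
114.0 [-0.25 -0.12]
116.5 [-0.24 -0.13]
119.0 [-0.24 -0.14]
121.5 [-0.23 -0.15]
124.0 [-0.22 -0.16]
126.5 [-0.22 -0.17]
129.0 [-0.21 -0.18]
131.5 [-0.2  -0.19]
134.0 [-0.19 -0.2 ]
136.5 [-0.18 -0.2 ]
139.0 [-0.18 -0.21]
141.5 [-0.17 -0.22]
144.0 [-0.16 -0.23]
146.5 [-0.15 -0.23]
149.0 [-0.14 -0.24]
151.5 [-0.13 -0.24]
154.0 [-0.12 -0.25]
156.5 [-0.1  -0.25]
159.0 [-0.09 -0.26]
161.5 [-0.08 -0.26]
164.0 [-0.07 -0.27]
166.5 [-0.06 -0.27]
169.0 [-0.05 -0.27]
171.5 [-0.03 -0.27]
174.0 [-0.02 -0.27]
176.5 [-0.01 -0.27]
179.0 [ 0.   -0.27]
181.5 [ 0.01 -0.27]
184.0 [ 0.03 -0.27]
186.5 [ 0.04 -0.27]
189.0 [ 0.05 -0.27]
191.5 [ 0.06 -0.27]
194.0 [ 0.07 -0.27]
196.5 [ 0.08 -0.26]
199.0 [ 0.1  -0.26]
201.5 [ 0.11 -0.25]
204.0 [ 0.12 -0.25]
206.5 [ 0.13 -0.24]
209.0 [ 0.14 -0.24]
211.5 [ 0.15 -0.23]
```

View pics/top2.png

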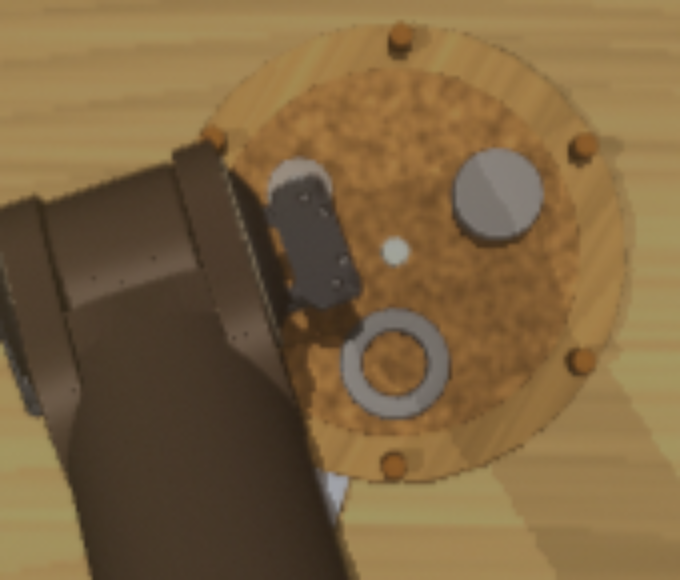

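The gripper hangs near the glue peg, and its body reaches over the disc, well above the glue at (300,185). I am keeping the body high: TCP at 0.143, fingertips at 0.063, below the peg tops at 0.085.

Call:
send_rows(
  steps=[
    [0.1, 0.25, -0.45, 0, 0, 0],
    [0, 0, -0.45, 0, 0, 0],
    [0, 0, -0.45, 0, 0, 0],
    [0, 0, -0.45, 0, 0, 0],
    [0, 0, -0.45, 0, 0, 0],
    [0, 0, -0.45, 0, 0, 0],
    [0, 0, -0.45, 0, 0, 0],
    [0, 0, -0.45, 0, 0, 0],
  ],
)

```text
clock: 4.15
tcp_pos: [0.516, 0.0338, 0.1457]
eef_rot: [3.087, 0.581, -0.0]
force: [-0.7, 0.0, 0.1]
width: 0.0004
grasp_force: 0.0
```

Call:
send_rows(
  steps=[
    [-0.27, -0.07, 0, 0, 0, 0],
    [-0.26, -0.08, 0, 0, 0, 0],
    [-0.26, -0.1, 0, 0, 0, 0.014],
    [-0.25, -0.11, 0, 0, 0, 0.014],
    [-0.25, -0.12, 0, 0, 0, 0.014],
    [-0.24, -0.13, 0, 0, 0, 0.014],
    [-0.24, -0.14, 0, 0, 0, 0.014],
    [-0.23, -0.15, 0, 0, 0, 0.014],
  ],
)

```text
clock: 4.82
tcp_pos: [0.4758, 0.016, 0.1473]
eef_rot: [2.983, 0.985, 0.002]
force: [0.4, 1.0, -0.9]
width: 0.0003
grasp_force: 0.6
```

Call:
send_rows(
  steps=[
    [-0.22, -0.16, -0.1, 0, 0, 0.014],
    [-0.22, -0.17, -0.1, 0, 0, 0.014],
    [-0.21, -0.18, 0, 0, 0, 0.014],
    [-0.2, -0.19, 0, 0, 0, 0.014],
    [-0.19, -0.2, 0, 0, 0, 0.014],
    [-0.18, -0.2, 0, 0, 0, 0.014],
    [-0.18, -0.21, 0, 0, 0, 0.014],
    [-0.17, -0.22, 0, 0, 0, 0.014],
  ],
)

```text
clock: 5.48
tcp_pos: [0.4444, -0.0147, 0.1433]
eef_rot: [2.764, 1.492, 0.002]
force: [1.0, 1.1, -1.2]
width: 0.0005
grasp_force: 0.6
```

Call:
send_rows(
  steps=[
    [-0.16, -0.23, 0, 0, 0, 0.014],
    [-0.15, -0.23, 0, 0, 0, 0.014],
    [-0.14, -0.24, 0, 0, 0, 0.014],
    [-0.13, -0.24, 0, 0, 0, 0.014],
    [-0.12, -0.25, 0, 0, 0, 0.014],
    [-0.1, -0.25, 0, 0, 0, 0.014],
    [-0.09, -0.26, 0, 0, 0, 0.014],
    [-0.08, -0.26, 0, 0, 0, 0.014],
  ],
)

```text
clock: 6.15
tcp_pos: [0.4252, -0.054, 0.1433]
eef_rot: [2.46, 1.952, 0.001]
force: [0.4, 0.7, 0.2]
width: 0.0007
grasp_force: 0.6
```

```bash
python3 - <<'E'
from h import *
c=cam("top"); save("top3.png",cv2.resize(c["frame"][200:345,235:405],None,fx=4,fy=4))
p=r.get_obs()["tcp_pos"][:2]-[.5453,-.0892]; print(np.hypot(*p),np.degrees(np.arctan2(p[1],p[0])))
E
```

```text
0.12528691786501447 164.2246678484613
```

View pics/top3.png

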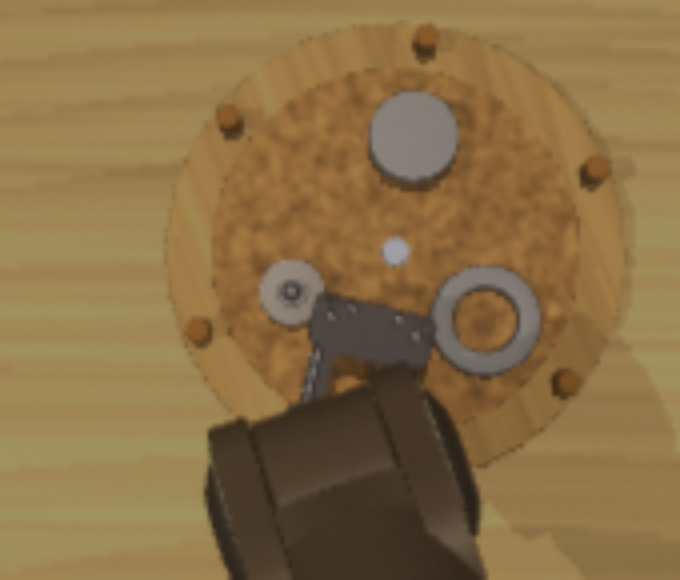

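The disc has turned about 53° and all three items still stand: glue at (291,292), jar at (414,137), tape at (486,320). Continuing.

Call:
send_rows(
  steps=[
    [-0.07, -0.27, 0, 0, 0, 0.014],
    [-0.06, -0.27, 0, 0, 0, 0.014],
    [-0.05, -0.27, 0, 0, 0, 0.014],
    [-0.03, -0.27, 0, 0, 0, 0.014],
    [-0.02, -0.27, 0, 0, 0, 0.014],
    [-0.01, -0.27, 0, 0, 0, 0.014],
    [0, -0.27, 0, 0, 0, 0.014],
    [0.01, -0.27, 0, 0, 0, 0.014],
  ],
)

```text
clock: 6.87
tcp_pos: [0.4207, -0.0971, 0.1432]
eef_rot: [2.081, 2.352, 0.001]
force: [0.0, 0.6, -0.8]
width: 0.0006
grasp_force: 0.7
```

Call:
send_rows(
  steps=[
    [0.03, -0.27, 0, 0, 0, 0.014],
    [0.04, -0.27, 0, 0, 0, 0.014],
    [0.05, -0.27, 0, 0, 0, 0.014],
    [0.06, -0.27, 0, 0, 0, 0.014],
    [0.07, -0.27, 0, 0, 0, 0.014],
    [0.08, -0.26, 0, 0, 0, 0.014],
    [0.1, -0.26, 0, 0, 0, 0.014],
    [0, 0, 0, 0, 0, 0],
  ],
)

```text
clock: 7.53
tcp_pos: [0.4294, -0.1353, 0.143]
eef_rot: [1.698, 2.642, -0.0]
force: [0.9, 0.2, 0.2]
width: 0.0007
grasp_force: 0.0
```

```bash
cat > m.py <<'E'
from h import *
import sys
c=cam("top"); f=c["frame"]; save(sys.argv[1],cv2.resize(f[200:345,235:405],None,fx=4,fy=4))
p=cloud(c); C=np.array([.5453,-.0892]); z=p[...,2]; g=np.hypot(p[...,0]-C[0],p[...,1]-C[1])
n,l,s,ce=cv2.connectedComponentsWithStats(((g<.16)&(z>.05)&(z<.13)).astype(np.uint8))
ray=lambda uv,h:(lambda d,o:(o+d*(h-o[2])/d[2])[:2])(c["R"].T@np.array([(uv[0]-c["cx"])/c["f"],(uv[1]-c["cy"])/c["f"],1]),-c["R"].T@c["t"])
for i in range(1,n):
    if s[i,4]<12: continue
    zm=np.percentile(z[l==i],90); q=p[l==i]; d=q[q[:,2]>zm-.012][:,:2].mean(0)-C
    print(ce[i].round(),s[i,4],zm.round(3),"r",np.hypot(*d).round(4),"ang",(np.degrees(np.arctan2(d[1],d[0]))%360).round(2))
# tongue (bare metal, beyond rim)
hsv=cv2.cvtColor(f,cv2.COLOR_RGB2HSV)
t=((g>.138)&(g<.195)&(z>.008)&(z<.02)&(hsv[...,1]<60)).astype(np.uint8)
q=p[t>0][:,:2]
if len(q)>50:
    d=q.mean(0)-C; print("tongue",len(q),np.hypot(*d),np.degrees(np.arctan2(d[1],d[0])))
o=r.get_obs(); d=o["tcp_pos"][:2]-C; print("tcp",o["tcp_pos"],np.hypot(*d),np.degrees(np.arctan2(d[1],d[0]))%360,o["force"],o["clock"])
E
python3 m.py top4.png
python3 - <<'E'
import cv2,numpy as np
d=np.load("top1.npz");p,f=d["p"],d["f"];C=np.array([.5453,-.0892]);z=p[...,2];g=np.hypot(p[...,0]-C[0],p[...,1]-C[1])
t=(g>.138)&(g<.195)&(z>.008)&(z<.02)&(cv2.cvtColor(f,cv2.COLOR_RGB2HSV)[...,1]<60)
q=p[t][:,:2]-C; e=q.mean(0); print("tongue0",len(q),np.hypot(*e),np.degrees(np.arctan2(e[1],e[0])))
# pegs/hub
zz=(z>.052)&(z<.12)&(g<.14); n,l,s,c=cv2.connectedComponentsWithStats(zz.astype(np.uint8))
for i in range(1,n):
    if s[i,4]<15: continue
    k=p[l==i]; k=k[k[:,2]>np.percentile(k[:,2],90)-.012][:,:2].mean(0)-C; print(s[i,4],np.hypot(*k).round(4),np.degrees(np.arctan2(k[1],k[0])).round(1))
E
```

```text
[306. 216.] 38 0.089 r 0.1225 ang 31.69
[360. 215.] 39 0.09 r 0.1224 ang 331.59
[319. 237.] 403 0.092 r 0.0647 ang 31.84
[362. 261.] 391 0.069 r 0.0652 ang 271.88
[388. 261.] 41 0.088 r 0.1224 ang 271.49
[280. 263.] 30 0.089 r 0.1229 ang 91.79
[320. 287.] 212 0.101 r 0.0657 ang 151.42
[308. 309.] 31 0.09 r 0.1228 ang 151.35
tongue 279 0.16120871046552648 162.00243949835658
tcp [ 0.42914566 -0.13485746  0.14290512] 0.12480559032662428 201.45858898802146 [-0.13850075  0.12362231 -0.39308961] 7.5833
tongue0 293 0.16131026629308082 162.0917567262978
37 0.1222 0.0
36 0.1233 59.9
40 0.1224 -60.1
413 0.0646 -60.2
220 0.0652 60.9
388 0.0649 179.6
33 0.1231 119.5
38 0.1222 -120.4
32 0.1221 179.7
```

Call:
send_rows(
  steps=[
    [0.05, -0.13, 0, 0, 0, 0.007],
    [0.05, -0.13, 0, 0, 0, 0.007],
    [0.05, -0.13, 0, 0, 0, 0.007],
    [0.06, -0.125, 0, 0, 0, 0.007],
    [0.06, -0.125, 0, 0, 0, 0.007],
    [0.06, -0.12, 0, 0, 0, 0.007],
    [0.07, -0.12, 0, 0, 0, 0.007],
    [0.07, -0.12, 0, 0, 0, 0.007],
  ],
)

```text
clock: 8.25
tcp_pos: [0.4388, -0.1547, 0.1426]
eef_rot: [-1.457, -2.783, -0.0]
force: [0.2, 0.8, 0.2]
width: 0.0001
grasp_force: 0.6
```

```bash
python3 m.py top5.png; python3 m.py top6.png | tail -4
```

```text
[352. 212.] 40 0.089 r 0.1224 ang 340.85
[299. 221.] 37 0.088 r 0.1226 ang 41.06
[316. 240.] 406 0.092 r 0.065 ang 41.41
[362. 257.] 393 0.068 r 0.0647 ang 281.17
[387. 253.] 39 0.088 r 0.1227 ang 280.8
[281. 271.] 33 0.088 r 0.1234 ang 101.18
[324. 289.] 209 0.1 r 0.0652 ang 160.34
[316. 312.] 31 0.089 r 0.1226 ang 160.74
tongue 287 0.16117043699723868 161.96607726942295
tcp [ 0.43899594 -0.15530919  0.14258613] 0.12518377876838907 211.87697246721962 [ 0.36699457 -0.8111883  -0.36410204] 8.3
[324. 289.] 210 0.101 r 0.0645 ang 160.94
[316. 313.] 30 0.089 r 0.1224 ang 161.2
tongue 287 0.1609443818198566 161.9800119339403
tcp [ 0.43882334 -0.1551225   0.14255442] 0.12523200316665237 211.76273912783924 [-0.35167407 -0.44406052  0.54610519] 8.35
```

Call:
send_rows(
  steps=[
    [0.025, -0.04, 0, 0, 0, 0],
    [0.025, -0.04, 0, 0, 0, 0],
    [0, 0, 0, 0, 0, 0],
    [0, 0, 0, 0, 0, 0],
    [-0.1, 0.16, 0, 0, 0, 0],
    [-0.15, 0.24, 0, 0, 0, 0],
    [-0.15, 0.24, 0, 0, 0, 0],
    [0, 0, 0, 0, 0, 0],
  ],
)

```text
clock: 9.02
tcp_pos: [0.4309, -0.142, 0.1427]
eef_rot: [-1.458, -2.782, 0.0]
force: [-0.4, 0.5, -0.1]
width: 0.0004
grasp_force: 0.0
```

```bash
python3 m.py top7.png
```

```text
[351. 212.] 39 0.087 r 0.1221 ang 341.83
[299. 222.] 39 0.088 r 0.1231 ang 41.84
[315. 240.] 407 0.092 r 0.065 ang 41.96
[361. 257.] 411 0.069 r 0.0644 ang 281.62
[386. 252.] 38 0.09 r 0.1219 ang 281.61
[281. 272.] 33 0.088 r 0.1227 ang 101.69
[323. 288.] 158 0.1 r 0.0657 ang 158.92
[316. 313.] 33 0.088 r 0.1229 ang 161.66
tongue 281 0.1612639380644316 162.041420753333
tcp [ 0.43124623 -0.14262754  0.14274356] 0.12594747047922822 205.1003492176332 [ 0.28435656 -0.61038325 -0.20674059] 9.0667
```

Disc at 161.7° against the tongue at 162.0°: aligned. Lifting straight up and away.

Call:
send_rows(
  steps=[
    [0, 0, 0.5, 0, 0, 0],
    [0, 0, 0.8, 0, 0, 0],
    [0, 0, 0.9, 0, 0, 0],
    [0, 0, 0.9, 0, 0, 0],
    [0, 0, 0.9, 0, 0, 0],
    [0, 0, 0.9, 0, 0, 0],
    [0, 0, 0.9, 0, 0, 0],
    [0, 0, 0.9, 0, 0, 0],
  ],
)

```text
clock: 9.73
tcp_pos: [0.4316, -0.1432, 0.2783]
eef_rot: [1.459, 2.782, 0.0]
force: [0.1, 0.2, 0.2]
width: 0.0004
grasp_force: 0.0
```

Call:
send_rows(
  steps=[
    [-0.2, -0.7, 0.3, 0, 0, 0],
    [-0.2, -0.9, 0.3, 0, 0, 0],
    [-0.2, -0.9, 0.3, 0, 0, 0],
    [-0.2, -0.9, 0.3, 0, 0, 0],
    [-0.2, -0.9, 0, 0, 0, 0],
    [-0.2, -0.9, 0, 0, 0, 0],
    [-0.2, -0.5, 0, 0, 0, 0],
    [0, 0, 0, 0, 0, 0],
  ],
)

```text
clock: 10.4
tcp_pos: [0.4027, -0.2594, 0.3009]
eef_rot: [-1.464, -2.779, 0.0]
force: [-0.4, -1.0, 0.3]
width: 0.0003
grasp_force: 0.0
```

```bash
python3 m.py top8.png
```

```text
[351. 212.] 39 0.088 r 0.1224 ang 341.75
[299. 222.] 38 0.087 r 0.123 ang 41.88
[315. 240.] 408 0.092 r 0.0649 ang 41.99
[361. 257.] 409 0.068 r 0.0646 ang 281.69
[386. 252.] 38 0.089 r 0.1223 ang 281.65
[281. 272.] 32 0.088 r 0.123 ang 101.53
[325. 289.] 217 0.101 r 0.0651 ang 161.75
[369. 302.] 36 0.089 r 0.1223 ang 221.62
[316. 313.] 33 0.088 r 0.1229 ang 161.65
tongue 285 0.1613453699403662 162.00857739536247
tcp [ 0.40324967 -0.25775076  0.30084332] 0.22042607906071351 229.87665576763726 [0.20413884 0.18333159 0.40978878] 10.45
```

View pics/top8.png

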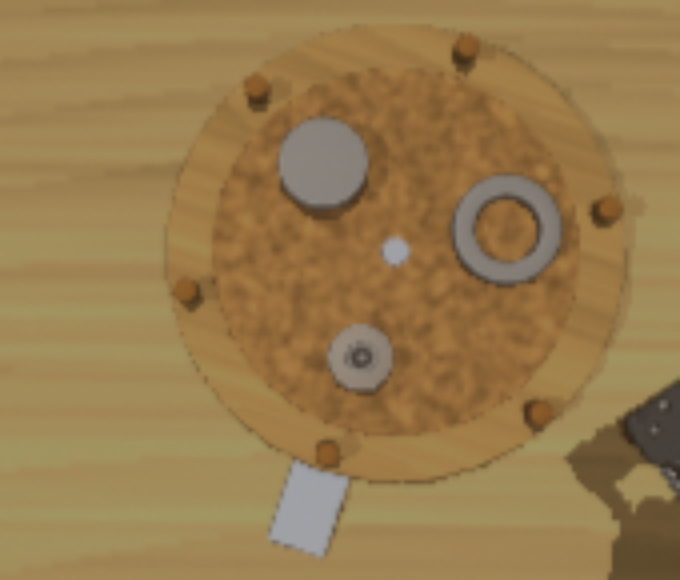

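The glue (360,358), its peg (328,453) and the tongue (308,508) are in line with the hub (395,251). All items are upright and the gripper is clear.

```bash
python3 -c "
from station import r
print(r.finish_job())"
```

```text
the job is handed in; nothing more can be done
None
```

The glue bottle now stands at the front, within about 0.3° of the tongue's line; the other items on the disc still stand, the can and carton were not touched, the fingers are clear, and the job was handed in at about 10.5 s of the 54 s allowed.

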